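# Slide the lens board home on its rails and swing the keeper over it

### The job

Using only the fingertips, push the lens board along its rails, lens end leading, until it drops into the locating notches and sits level in them. Then push the keeper's upright pin round until the flat bar lies square across the top of the board, against its stop. Do not lift the board or touch the lens mount, and leave the loose things beside the rails where they stand.

Things in the scene. Friction and masses are not known exactly. Their poses are not given: they have to be found in the camera images.
- fixture: Fixed metal rail fixture, 230 (its x) x 80 mm (its y), on pillars. Origin: on the worktop under its centre, z up. Base plate top z = 33 mm. Four dark strips along x, 10 mm wide, tops at z = 38 mm, at y = +-10 and +-22 mm, carry the board's feet. Guide walls: y = +-29.5 to +-36 mm, top z = 49 mm. The board is pushed toward +x.
- seat (a point): Point at x = 50, y = 0, z = 33 mm of the fixture, axes as the fixture's: where the board's origin lies once it has dropped in. The locating notches are one gap in each strip, 17 mm long, 5 mm deep to the base plate: inner strips 33 mm ahead of this point (+x), outer strips 33 mm behind it.
- board: Loose metal board 90 (x) x 56 mm (y), about 0.6 kg. Origin: under its centre at foot level; plate z = 7 to 19 mm. Feet 12 mm long: front x = 33, y = +-10, rear x = -33, y = +-22 mm. Starts on the strips, origin 5 mm above and 40 to 85 mm short of the seat, x along the fixture's; slides with 2 to 5 N, play 1.5 mm a side. At the notches all feet fall 5 mm and it stops. Push the end face at x = -45 mm.
- lens: Round lens in a ring on a post, 27 mm wide foot, 62 mm tall, fixed upright on the front part of the board at board x = 24 mm, y = 0; origin at the foot's underside. Not to be touched.
- keeper (a joint): Swing keeper: flat bar 11 mm wide, 6 mm thick, pivoted on the fixture's -y side. 0: bar along the fixture's -x, clear of the board (starts 0 to 0.12 rad). Grows clockwise seen from above, over the rear part of the seated board, to its stop at 1.571 rad, square across. Stays where left; about 1 N at the pin. Its underside clears the seated board by 3 mm; a board not dropped blocks it.
- keeper_pivot (a point): Pivot axis of the keeper at the bar's mid height: fixture x = 40, y = -47, z = 58 mm.
- keeper_pin (a point): Middle of the upright round pin on the bar's free end, for pushing it: pin 8 mm in diameter, 52 mm from the pivot axis, 26 mm tall, from z = 61 to 87 mm over the worktop; this point is at z = 74 mm.
- vial: Loose glass vial, 17 mm across and 54 mm tall, standing on the worktop on the keeper's side near the fixture's +x end. Origin: centre of its underside. Bystander.
- tall_post: Loose metal post, 13 mm across and 75 mm tall, standing on the worktop beyond the fixture's -x end. Origin: centre of its underside. Bystander.
- pot: Loose low metal pot of screws, 47 mm across and 21 mm high, on the worktop beyond the fixture's -x end. Origin: centre of its underside. Bystander.

How it is judged:
On the way:
1. the board has dropped into the notches and sits level, with the keeper still open (x of board in the frame of seat between -0.0045 and 0.0045 m and y of board in the frame of seat between -0.004 and 0.004 m and z of board in the frame of seat between -0.0025 and 0.0017 m and angle between the z axis of board and the z axis of fixture, either way round below 0.035 rad and value of joint keeper below 0.7 rad), for 0.2 s.
At the end, for the whole second after the job is handed in: The board is down in the notches (within 1.7 mm of the seat's height, 4.5 mm along, 4 mm across, level within 2 degrees) and at rest, and the keeper has been swung over it to at least 1.4 rad (x of board in the frame of seat between -0.0045 and 0.0045 m and y of board in the frame of seat between -0.004 and 0.004 m and z of board in the frame of seat between -0.0025 and 0.0017 m and angle between the z axis of board and the z axis of fixture, either way round below 0.035 rad and value of joint keeper above 1.4 rad and linear speed of board below 0.01 m/s); the robot touches nothing.
It fails at once if the board is lifted or tipped (z of board in the frame of seat above 0.012 m or angle between the z axis of board and the z axis of fixture, either way round above 0.17 rad).
It fails at once if the lens mount is touched (contact force between any of the arm, the fingers and lens above 1 N).
It fails at once if the vial is displaced or knocked over (distance of vial from where it was at the start of the episode above 0.02 m or angle between vial's own z axis and vertical above 0.35 rad).
It fails at once if the post is displaced or knocked over (distance of tall_post from where it was at the start of the episode above 0.02 m or angle between tall_post's own z axis and vertical above 0.35 rad).
It fails at once if the screw pot is displaced or knocked over (distance of pot from where it was at the start of the episode above 0.02 m or angle between pot's own z axis and vertical above 0.35 rad).
It also fails if it takes over 42 s, if anything falls off the work surface, if the arm or the gripper's body presses on something with over 40 N, if the wrist force passes 120 N, or if a joint passes its speed limit or range.

### The arm

A 6-joint arm with a two-finger parallel gripper is mounted at the origin on a cart in front of the work surface, level with it; the furniture and walls round the work are solid. World frame = base frame: x ahead of the robot, y to its left, z up, the work surface at z = 0. Lengths are in m, angles in rad, forces in N, time in s.
With the tool pointing down it reaches from about 0.375 to 0.9 m from the base axis. Payload 3.1 kg.
Tool frame: the origin (TCP) lies midway between the tips of the shut fingers; the grasp point (between the pads) lies pinch_z behind it (pinch_z is the distance from the TCP to the grasp point, in m); y points along the fingers, z is the direction in which the jaws open and shut, and the axes are right-handed (so a half turn about y gives the same grasp; the last joint's range is limited). The gripper opens to 87 mm and grips with 3 to 60 N. Pads are 19 mm wide; open, the fingers measure 117 mm over their backs; the gripper's body (75 mm by 190 mm) begins 51 mm behind the grasp point.
Start: joints at [1.004, 0.527, 1.433, -0, 1.181, -0.178], TCP at [0.236, 0.579, 0.223] pointing down, gripper open.
Joint ranges: [-3.08, 3.08], [-0.75, 2.2], [0.22, 2.44], [-1.43, 4.57], [0, 2.65], [-2.85, 2.85]. Speed limits (rad/s): [2.79, 2.79, 3.14, 3.14, 3.14, 3.14].

### API

Orientations are given as a unit quaternion [x, y, z, w].
In Python, from rig import get_obs, camera, hand_in, pinch_z gives the robot as it stands. The module is installed in compiled form; this text tells all that it offers.
- The arm moves only by the tool arm_command, never from a script. Its argument "plan" is a list of rows, each a list of 2 entries, a list of its own where there are three numbers: the shift along the world's x, y, z in units of 25 mm (1.0 is 25 mm), then the turn about the world's z in units of 5 degrees (1.0 is 5 degrees). A call has 1 to 5 rows; each row is the pose to reach, as a shift and turn from the pose commanded when the call began; what a row does not reach only later rows make up. A row lasts 1/10 s, in which the tool goes at most 50 mm and 8.59 degrees, less where a joint would pass 70% of its speed; a pose out of reach is approached as far as the arm can. A call with a gripper value outside its range is refused whole. "fingers" is the opening, from -1 (shut) to 1 (fully open), set as the call begins (left out, the last holds). The fingers move at their own pace and stop on an object; "force" is the grip in N (left out, the last holds). Time passes only in rows, so rows that repeat a pose let the fingers close. It gives the time, the measured TCP pose, the force and the opening at its end, in the units of the state.
- get_obs(): the state, without advancing time (a new reading comes with each control period).
- camera(name): name is "side" or "top" or "wrist"; returns a dict with "pixels" (400x640x3 uint8, red, green, blue), "camera_matrix" (3x3 intrinsics, pixels), "R" (3x3) and "t" (3): a world point X has camera coordinates R X + t. Camera axes: x right, y down, z forward; pixel columns grow to the right and rows downward; lengths in m; the calibration is good to about 2 mm. A picture is of the moment at which its call begins. There is no depth.
- hand_in(): hands the job in, once; it reports no verdict.
The state is a dict: "time": time; "q": joint angles; "joint_velocities": joint speeds; "joint_torque": joint torques, N m; "position": TCP position; "tool_rot": TCP orientation; "ft_force": force on the tool from outside, world axes, zero at the start; "moment": the same for the moment, N m; "grip_width": finger opening in m.
Only numpy, scipy, OpenCV 4.12 (cv2) and the standard library are available. Lean on these libraries where they do the work, as an engineer would, in place of code of your own. Each camera call takes 0.05 s, during which the arm holds its last target.

## Working session

There is one attempt and no reset: what is moved stays moved. The work goes in short steps, Python scripts to look and compute and a tool call to move; the robot and the scene stay as the last step left them, time stands still between calls to the robot, and variables do not carry over. Pictures are saved under pics/ and viewed, and the job is handed in when it is done.

Besides the shell and the picture viewer there is one more tool, called after "Call:" as name([rows], argument=value, ...), one row to a line, values as JSON. arm_command: Moves the arm, as the interface text tells. Its arguments: {"type":"object","properties":{"plan":{"type":"array"},"fingers":{"type":"number"},"force":{"type":"number"}},"required":["plan"]}

```bash
mkdir -p pics; cat > h.py <<'E'
import numpy as np, cv2, pickle
from rig import get_obs, camera, hand_in, pinch_z
def snap(n,tag):
    c=camera(n); cv2.imwrite(f'pics/{tag}.png',cv2.cvtColor(c['pixels'],cv2.COLOR_RGB2BGR)); pickle.dump(c,open(f'pics/{tag}.pkl','wb')); return c
def load(tag): return pickle.load(open(f'pics/{tag}.pkl','rb'))
def ray(c,u,v,z):
    K=np.array(c['camera_matrix']);R=np.array(c['R']);t=np.array(c['t'])
    d=R.T@np.linalg.solve(K,[u,v,1]);o=-R.T@t
    return o+d*(z-o[2])/d[2]
def proj(c,X):
    K=np.array(c['camera_matrix']);p=K@(np.array(c['R'])@np.array(X)+np.array(c['t']));return p[:2]/p[2]
def crop(tag,x0,y0,x1,y1,s,out):
    im=cv2.imread(f'pics/{tag}.png')[y0:y1,x0:x1]; cv2.imwrite(f'pics/{out}.png',cv2.resize(im,None,fx=s,fy=s,interpolation=cv2.INTER_CUBIC))
E
python3 - <<'E'
from h import *
for n in('side','top','wrist'):
    c=snap(n,n+'0'); print(n,-np.array(c['R']).T@np.array(c['t']),c['R'][2] if 0 else np.array(c['R'])[2])
o=get_obs();print(o,pinch_z if not callable(pinch_z) else pinch_z())
E
```

```text
side [ 0.24442752 -0.48871179  0.3949332 ] [ 0.27335885  0.89194338 -0.36015543]
top [0.33131903 0.27200445 0.92470542] [ 0.16109471  0.00303129 -0.9869343 ]
wrist [0.17227681 0.60390654 0.38409501] [ 0.23432328 -0.09823349 -0.96718291]
{'time': 0.15, 'q': array([ 1.00448299e+00,  5.28279941e-01,  1.43360542e+00,  1.20464278e-05,
        1.18139093e+00, -1.78501586e-01]), 'joint_velocities': array([ 0.00016806, -0.00261663, -0.00410317,  0.00026444, -0.00148937,
        0.00025389]), 'joint_torque': array([ 4.75793822e-04, -4.40430379e+01, -1.76843190e+01,  6.33451575e-02,
        5.52555174e-02, -1.06914736e-04]), 'position': array([0.23601831, 0.5781201 , 0.22178046]), 'tool_rot': array([ 0.69440742, -0.13647635,  0.13603583, -0.69330138]), 'ft_force': array([-0.12654428, -0.21188479, -0.03562337]), 'moment': array([-0.05894996, -0.0185921 , -0.01970896]), 'grip_width': 0.08711309504345952} 0.0187
```

View pics/top0.png

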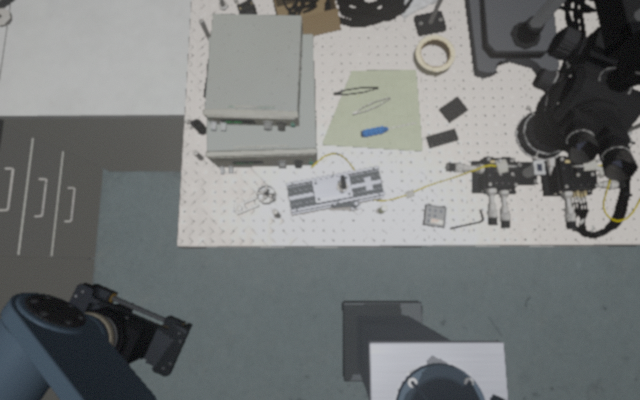

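View pics/side0.png

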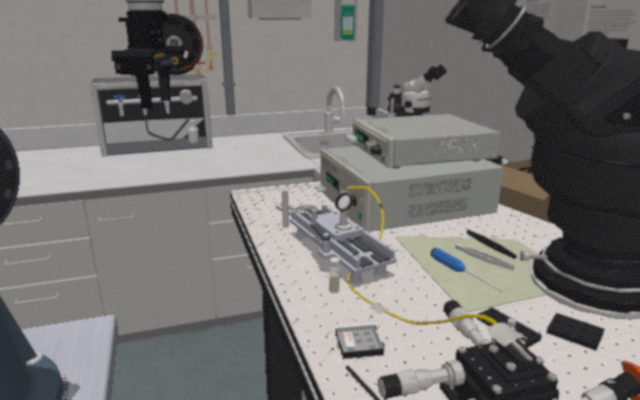

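```bash
python3 - <<'E'
from h import *
crop('top0',260,150,400,230,5.7,'t0c'); crop('side0',260,170,410,300,5,'s0c')
c=load('top0')
for p in[(320,400),(320,0),(0,200),(640,200)]: print(p,ray(c,*p,0).round(3))
E
```

```text
(320, 400) [0.024 0.277 0.   ]
(320, 0) [1.058 0.273 0.   ]
(0, 200) [0.499 1.086 0.   ]
(640, 200) [ 0.492 -0.531  0.   ]
```

View pics/t0c.png

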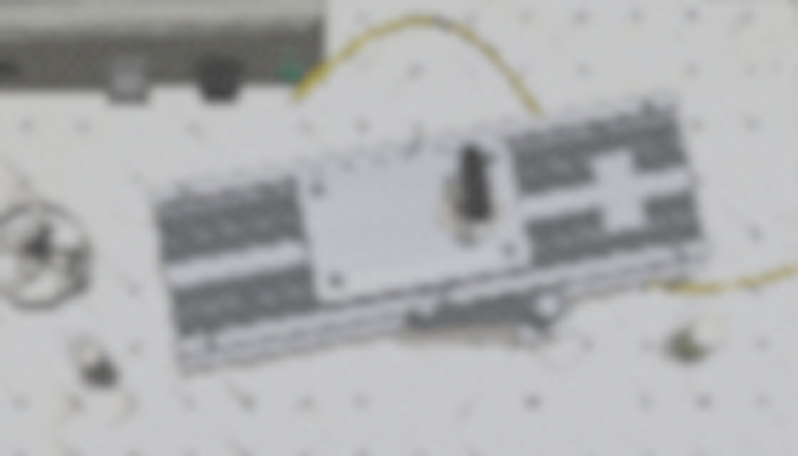

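View pics/s0c.png

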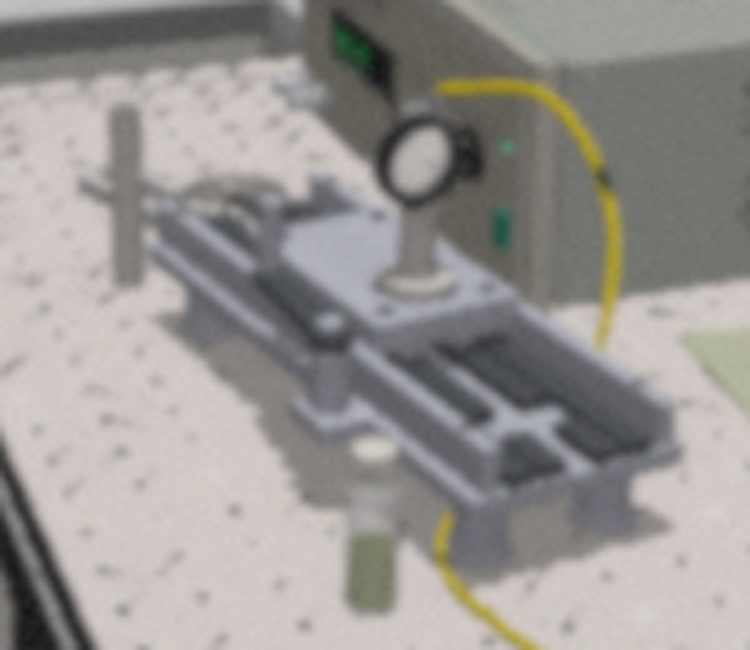

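View pics/wrist0.png

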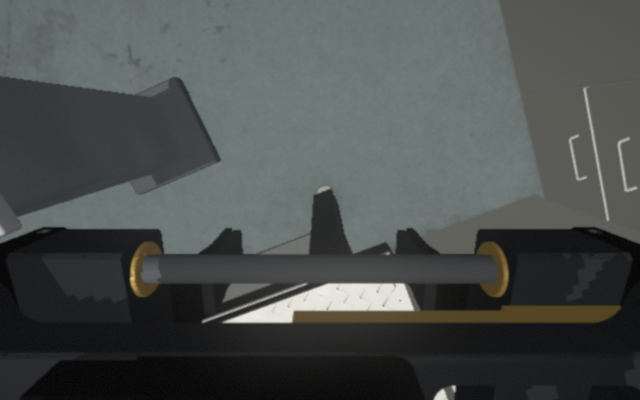

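```bash
python3 - <<'E'
from h import *
crop('top0',280,160,340,220,10,'t0l'); crop('top0',335,155,395,215,10,'t0r')
E
```

```text
(no output)
```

View pics/t0l.png

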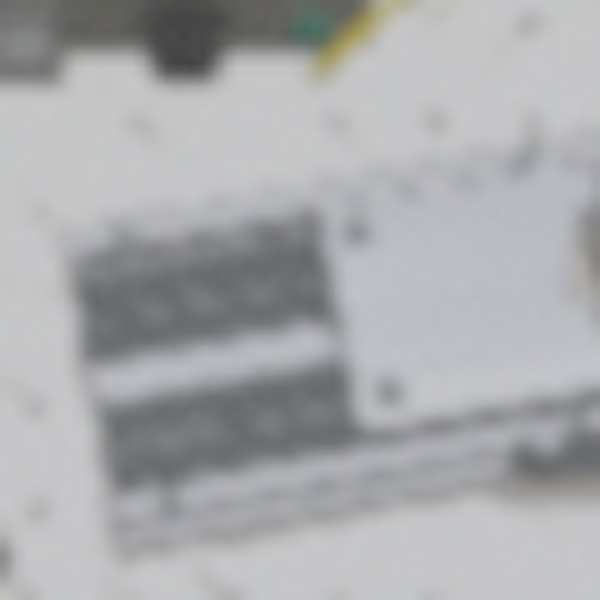

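View pics/t0r.png

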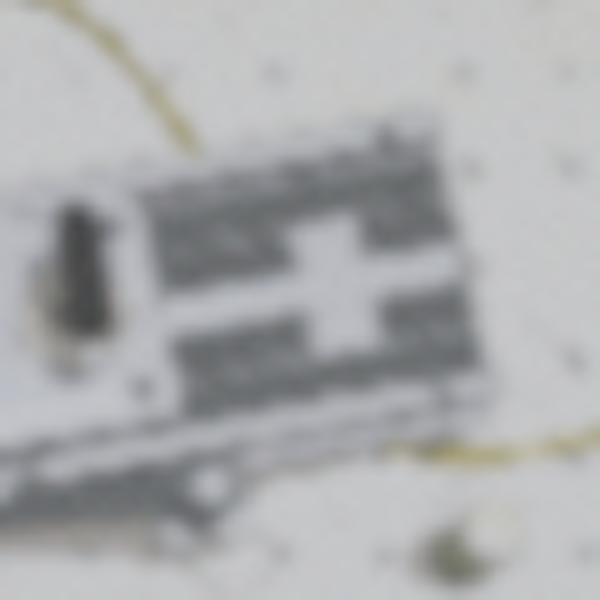

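```bash
cat >> h.py <<'E'
def fixpose():
    c=load('top0')
    a=ray(c,289,198.2,.035);b=ray(c,381.5,181.2,.035)
    return (a+b)/2,np.arctan2(*(b-a)[1::-1]),np.linalg.norm(b-a)
E
python3 - <<'E'
from h import *
m,th,L=fixpose();print(m,th,np.degrees(th),L)
ex=np.array([np.cos(th),np.sin(th),0]);ey=np.array([-ex[1],ex[0],0])
W=lambda x,y,z:np.array([m[0],m[1],0])+ex*x/1e3+ey*y/1e3+np.array([0,0,z/1e3])
def draw(tag,s,x0,y0,x1,y1,out):
    c=load(tag);im=cv2.resize(cv2.imread(f'pics/{tag}.png')[y0:y1,x0:x1],None,fx=s,fy=s,interpolation=cv2.INTER_CUBIC)
    P=lambda X:tuple(int(round(v)) for v in (proj(c,X)-[x0,y0]+.5)*s)
    def poly(pts,col):
        for i in range(len(pts)): cv2.line(im,P(W(*pts[i])),P(W(*pts[(i+1)%len(pts)])),col,1)
    for s_ in(1,-1): poly([(-115,s_*29.5,49),(115,s_*29.5,49),(115,s_*36,49),(-115,s_*36,49)],(0,0,255))
    poly([(-115,-40,33),(115,-40,33),(115,40,33),(-115,40,33)],(0,160,0))
    for s_ in(5,15,-5,-15): poly([(74.5,s_,38),(91.5,s_,38)],(255,0,0))
    cv2.circle(im,P(W(40,-47,61)),3,(255,0,255),1)
    cv2.circle(im,P(W(40-52,-47,87)),3,(255,0,255),1)
    cv2.imwrite(f'pics/{out}.png',im)
draw('top0',7,280,150,392,225,'ov_t'); draw('side0',5,260,170,410,290,'ov_s')
E
```

```text
[0.51462599 0.23714094 0.035     ] -1.3901837755087334 -79.65166308421273 0.22994852093073037
```

View pics/ov_t.png

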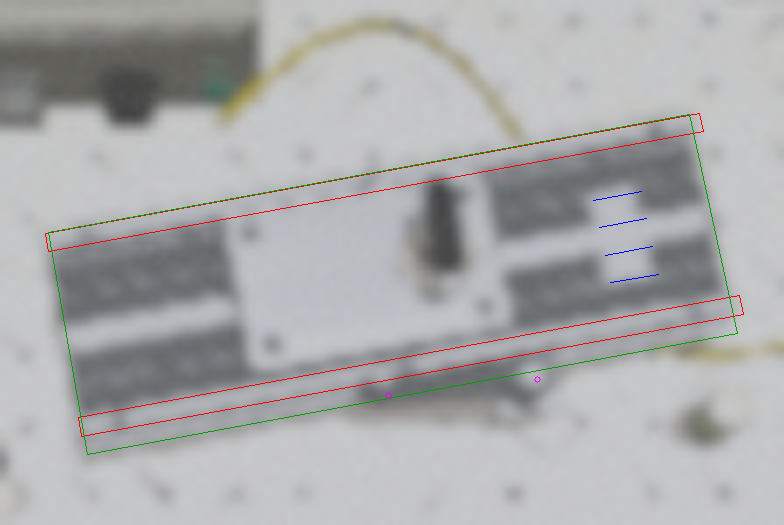

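View pics/ov_s.png

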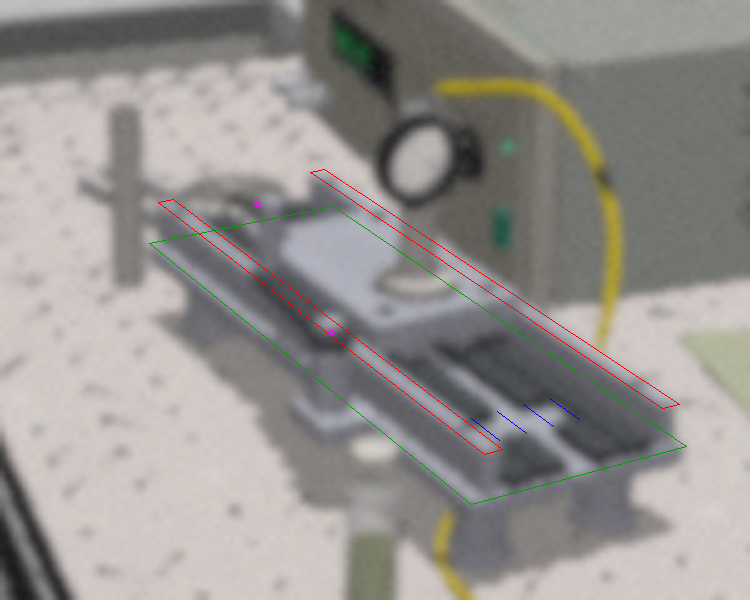

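```bash
cat >> h.py <<'E'
def fixpose2():
    c=load('top0'); a=ray(c,288.75,197.95,.035);b=ray(c,381.25,180.95,.035)
    m=(a+b)/2; th=np.arctan2(*(b-a)[1::-1])
    ex=np.array([np.cos(th),np.sin(th),0]);return m*[1,1,0],th,ex,np.array([-ex[1],ex[0],0])
M,TH,EX,EY=fixpose2()
def W(x,y,z=0): return M+EX*x/1e3+EY*y/1e3+np.array([0,0,z/1e3])
def F(p): d=np.array(p)-M; return np.array([d@EX,d@EY,d[2]])*1e3
E
python3 - <<'E'
from h import *
from scipy.spatial.transform import Rotation as Ro
print(M,np.degrees(TH))
c=load('top0')
for n,u,v,z in[('rearL',330/10+279.5,215/10+159.5,57),('rearR',350/10+279.5,425/10+159.5,57),('pot',260+38/5.7-.5,150+250/5.7-.5,15),('post',260+90/5.7-.5,150+350/5.7-.5,75),('vial',335+495/10-.5,155+525/10-.5,54)]:
    print(n,F(ray(c,u,v,z/1e3)).round(1))
s=load('side0')
for z in (87,61):
  for u,v in[(268,197),(270,255)]: print('pin',F(ray(s,260+u/5-.5,170+v/5-.5,z/1e3)).round(1))
o=get_obs();R=Ro.from_quat(o['tool_rot']).as_matrix();print(R.round(3)); j=R[:,2];a=np.degrees(np.arctan2(j[1],j[0]));print('jaw ang',a,'want',np.degrees(TH)+90)
for x,y in[(-100,0),(-12,-61),(27,5)]: print(x,y,W(x,y))
E
```

```text
[0.51525141 0.23774465 0.        ] -79.65047713312353
rearL [-51.   25.8  57. ]
rearR [-55.5 -25.2  57. ]
pot [-169.5   25.8   15. ]
post [-148.6  -32.1   75. ]
vial [104.3 -66.8  54. ]
pin [-15.1 -41.5  87. ]
pin [ 29.3 -64.   87. ]
pin [-72.6 -11.5  61. ]
pin [-24.5 -35.9  61. ]
[[ 0.926 -0.001  0.378]
 [-0.378 -0.001  0.926]
 [-0.    -1.    -0.002]]
jaw ang 67.77977571173294 want 10.34952286687647
-100 0 [0.49728615 0.33611767 0.        ]
-12 -61 [0.45308804 0.23859061 0.        ]
27 5 [0.52502068 0.2120822  0.        ]
```

Call:
arm_command([
  [[5,-5.14,0],-5.7],
  [[5,-5.14,0],-5.7],
  [[5,-5.14,0],-5.7],
  [[5,-5.14,0],-5.7],
  [[5,-5.14,0],-5.7],
], fingers=-1, force=10)

```text
time: 0.65
position: [0.3641, 0.4474, 0.2223]
tool_rot: [0.638, -0.304, 0.305, -0.638]
ft_force: [-0.6, 1.0, 0.0]
grip_width: 0.0546
```

Call:
arm_command([
  [[5.56,-5.13,0],-5.78],
  [[5.56,-5.13,0],-5.78],
  [[5.56,-5.13,0],-5.78],
  [[5.56,-5.13,0],-5.78],
  [[5.56,-5.13,0],-5.78],
])

```text
time: 1.15
position: [0.5042, 0.3194, 0.2224]
tool_rot: [-0.542, 0.453, -0.455, 0.543]
ft_force: [-0.0, 0.7, 1.2]
grip_width: 0.0151
```

```bash
cat > st.py <<'E'
from h import *
from scipy.spatial.transform import Rotation as Ro
o=get_obs();R=Ro.from_quat(o['tool_rot']).as_matrix();j=R[:,2]
print('t',o['time'],'pos',o['position'].round(4),'F',F(o['position']).round(1),'jaw',np.degrees(np.arctan2(j[1],j[0])).round(1),'ft',o['ft_force'].round(1),'g',o['grip_width'],'q',o['q'].round(2))
E
python3 - <<'E'
import st
from h import *
snap('top','top1');snap('wrist','wrist1')
E
```

```text
t 1.15 pos [0.5042 0.3194 0.2224] F [-82.3   3.8 222.4] jaw 10.1 ft [-0.   0.7  1.2] g 0.01509672981012281 q [ 0.38  0.49  1.51 -0.    1.14  0.2 ]
```

View pics/wrist1.png

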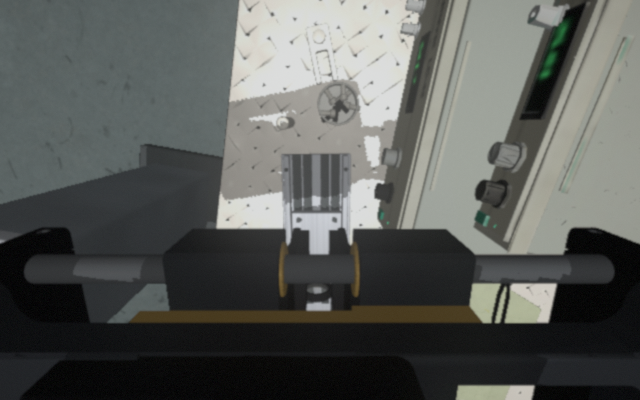

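View pics/top1.png

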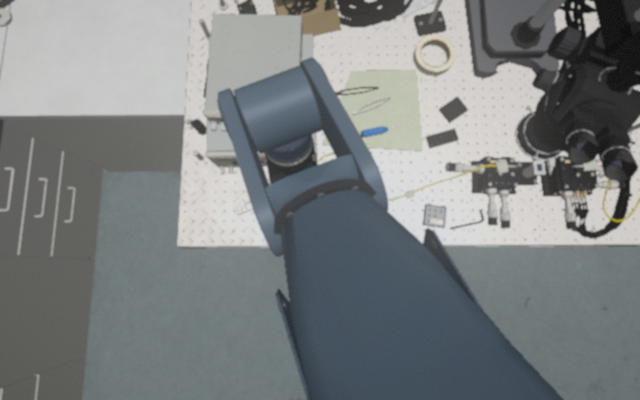

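```bash
python3 - <<'E'
from h import *
c=load('top0')
crop('top0',190,90,330,190,5.7,'box')
print(ray(c,208,165,0),ray(c,313,165,0))
for z in(.05,.08,.1,.13):print(z,ray(c,207,153,z).round(3),ray(c,313,153,z).round(3),'upper',ray(c,207,118,z+.06).round(3))
s=load('side0')
for z in(0,.05,.08,.1,.13): print(z, ray(s,362,178,z).round(3), ray(s,322,150,z).round(3))
print(W(-85,95),W(5,95),W(-85,-95))
E
```

```text
[0.58797084 0.56227279 0.        ] [0.58667381 0.29256384 0.        ]
0.05 [0.604 0.55  0.05 ] [0.603 0.291 0.05 ] upper [0.67  0.535 0.11 ]
0.08 [0.595 0.541 0.08 ] [0.594 0.291 0.08 ] upper [0.657 0.525 0.14 ]
0.1 [0.589 0.534 0.1  ] [0.588 0.29  0.1  ] upper [0.649 0.519 0.16 ]
0.13 [0.579 0.525 0.13 ] [0.578 0.29  0.13 ] upper [0.636 0.509 0.19 ]
0 [0.72  0.619 0.   ] [0.708 0.914 0.   ]
0.05 [0.659 0.478 0.05 ] [0.65  0.737 0.05 ]
0.08 [0.623 0.394 0.08 ] [0.614 0.63  0.08 ]
0.1 [0.599 0.338 0.1  ] [0.591 0.559 0.1  ]
0.13 [0.563 0.254 0.13 ] [0.556 0.452 0.13 ]
[0.5934353  0.33842871 0.        ] [0.60960403 0.249893   0.        ] [0.40652658 0.30429472 0.        ]
```

View pics/box.png

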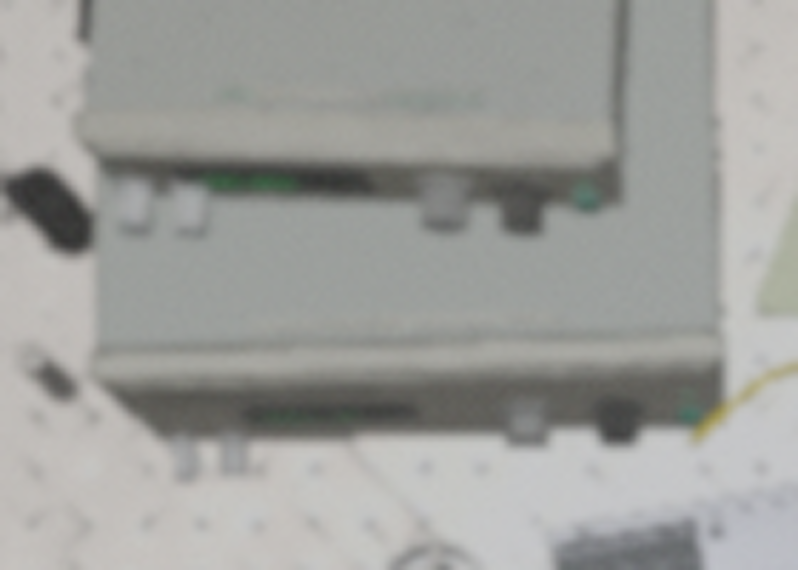

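Call:
arm_command([
  [[0,0,-2],0.05],
  [[0,0,-4],0.05],
  [[0,0,-5.5],0.05],
  [[0,0,-6],0.05],
  [[0,0,-6],0.05],
])

```text
time: 1.75
position: [0.4979, 0.3225, 0.0709]
tool_rot: [0.546, -0.452, 0.45, -0.543]
ft_force: [-0.6, -0.4, -0.1]
grip_width: 0.0002
```

```bash
python3 - <<'E'
import st
from h import *
snap('side','side2');snap('wrist','wrist2')
crop('side2',240,120,400,260,5,'s2c')
E
```

```text
t 1.75 pos [0.4979 0.3225 0.0709] F [-86.5  -1.8  70.9] jaw 10.8 ft [-0.6 -0.4 -0.1] g 0.00019324456859138905 q [0.39 0.69 1.63 0.   0.83 0.2 ]
```

View pics/s2c.png

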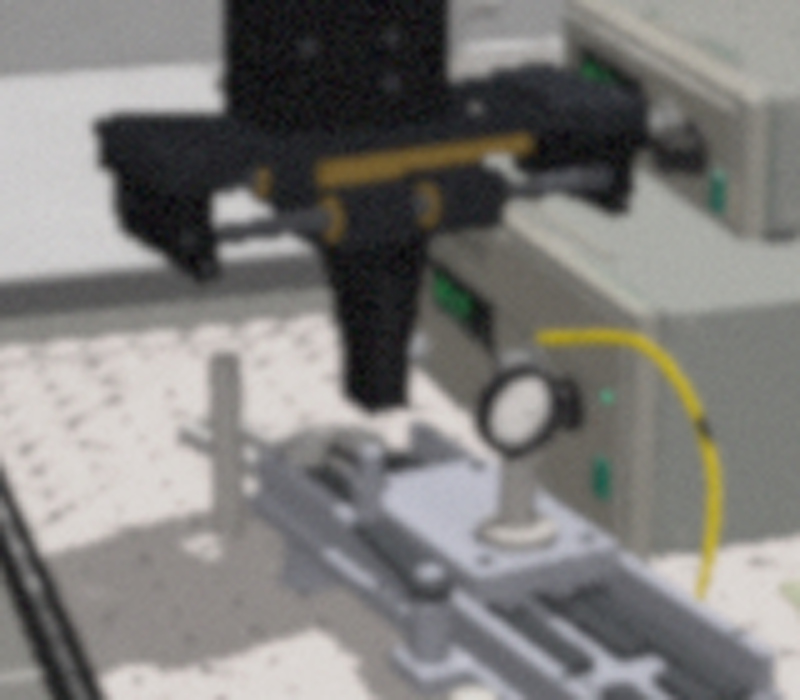

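View pics/wrist2.png

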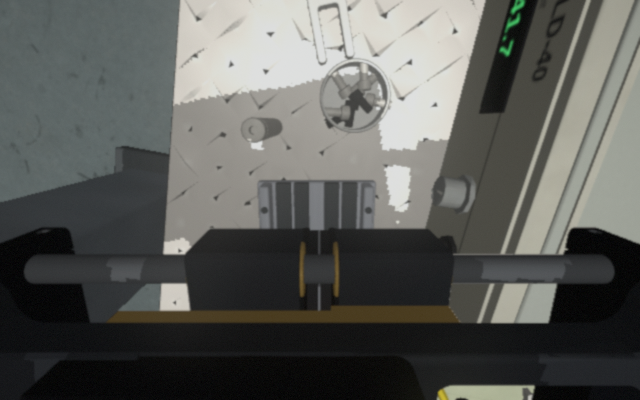

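```bash
python3 - <<'E'
from h import *
c=load('top0');s=load('side0')
def tri(pc,ps):
    A=[];
    for cam,(u,v) in((c,pc),(s,ps)):
        P=np.array(cam['camera_matrix'])@np.hstack([cam['R'],np.array(cam['t'])[:,None]])
        A+=[u*P[2]-P[0],v*P[2]-P[1]]
    X=np.linalg.svd(np.array(A))[2][-1];return X[:3]/X[3]
for p in[(315.5,150),(315.5,153),(315.5,155.5)]:
  for q in[(370,182),(366,182)]: 
    X=tri(p,q);print(p,q,X.round(3),F(X).round(0),(proj(c,X)-p).round(1),(proj(s,X)-q).round(1))
crop('side0',310,140,390,210,9,'sb')
w=load('wrist2')
for z in(.08,.09,.1,.11): print(z,ray(w,570,0,z).round(3),ray(w,480,320,z).round(3),ray(w,595,0,z).round(3))
E
```

```text
(315.5, 150) (370, 182) [0.592 0.284 0.11 ] [-32.  84. 110.] [ 0.  -0.2] [-0.1  0. ]
(315.5, 150) (366, 182) [0.587 0.286 0.111] [-34.  79. 111.] [-0.5  1.7] [ 1.3 -0.3]
(315.5, 153) (370, 182) [0.589 0.283 0.11 ] [-31.  81. 110.] [ 0.6 -1.9] [-1.4  0.4]
(315.5, 153) (366, 182) [0.584 0.284 0.111] [-33.  76. 111.] [ 0. -0.] [-0.  0.]
(315.5, 155.5) (370, 182) [0.586 0.282 0.11 ] [-31.  78. 110.] [ 1.1 -3.3] [-2.4  0.6]
(315.5, 155.5) (366, 182) [0.582 0.283 0.111] [-33.  74. 111.] [ 0.5 -1.5] [-1.1  0.3]
0.08 [0.587 0.462 0.08 ] [0.6   0.297 0.08 ] [0.598 0.464 0.08 ]
0.09 [0.581 0.457 0.09 ] [0.593 0.303 0.09 ] [0.591 0.459 0.09 ]
0.1 [0.574 0.453 0.1  ] [0.586 0.309 0.1  ] [0.584 0.454 0.1  ]
0.11 [0.568 0.448 0.11 ] [0.578 0.315 0.11 ] [0.577 0.45  0.11 ]
```

View pics/sb.png

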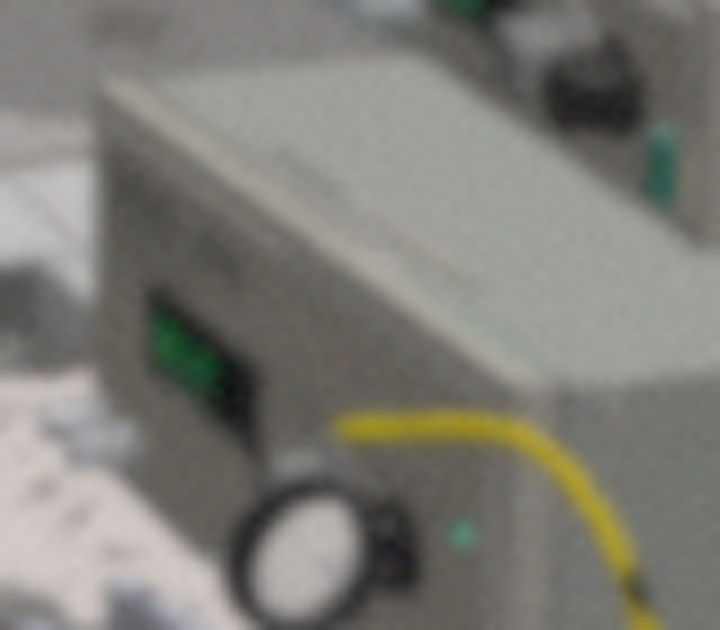

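Call:
arm_command([
  [[-0.16,-0.03,-0.3],0],
  [[-0.16,-0.03,-0.6],0],
  [[-0.16,-0.03,-0.8],0],
  [[-0.16,-0.03,-1.0],0],
  [[-0.16,-0.03,-1.0],0],
])

```text
time: 2.35
position: [0.496, 0.3208, 0.0469]
tool_rot: [0.545, -0.452, 0.451, -0.544]
ft_force: [0.1, 0.5, 0.5]
grip_width: -0.0001
```

```bash
python3 - <<'E'
import st
from h import *
snap('side','side3');snap('wrist','wrist3')
crop('side3',240,120,400,260,5,'s3c')
E
```

```text
t 2.35 pos [0.496  0.3208 0.0469] F [-85.2  -4.1  46.9] jaw 10.6 ft [0.1 0.5 0.5] g -0.0001056601552106366 q [0.39 0.73 1.65 0.   0.77 0.2 ]
```

View pics/s3c.png

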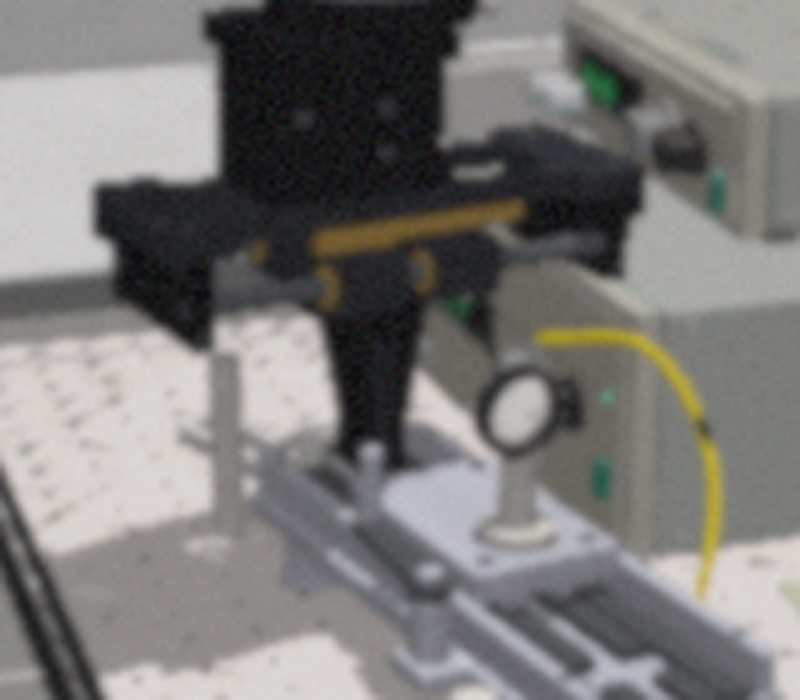

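View pics/wrist3.png

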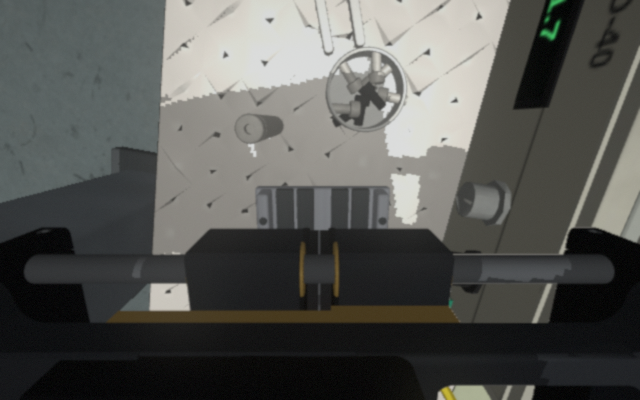

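Call:
arm_command([
  [[0.03,-0.157,0],0],
  [[0.058,-0.315,0],0],
  [[0.086,-0.472,0],0],
  [[0.115,-0.63,0],0],
  [[0.144,-0.787,0],0],
])

```text
time: 2.95
position: [0.5001, 0.3009, 0.0476]
tool_rot: [-0.544, 0.452, -0.452, 0.544]
ft_force: [-0.5, 0.1, -0.3]
grip_width: 0.0002
```

Call:
arm_command([
  [[0.03,-0.157,0],0],
  [[0.058,-0.315,0],0],
  [[0.086,-0.472,0],0],
  [[0.115,-0.63,0],0],
  [[0.144,-0.787,0],0],
])

```text
time: 3.45
position: [0.5036, 0.2817, 0.0476]
tool_rot: [-0.544, 0.452, -0.452, 0.544]
ft_force: [-0.1, 3.8, 0.4]
grip_width: 0.0004
```

```bash
python3 - <<'E'
import st
from h import *
snap('side','side4')
crop('side4',240,120,400,260,5,'s4c')
E
```

```text
t 3.45 pos [0.5036 0.2817 0.0476] F [-45.3  -3.5  47.6] jaw 10.6 ft [-0.1  3.8  0.4] g 0.0003704594026548551 q [0.32 0.71 1.68 0.   0.74 0.13]
```

View pics/s4c.png

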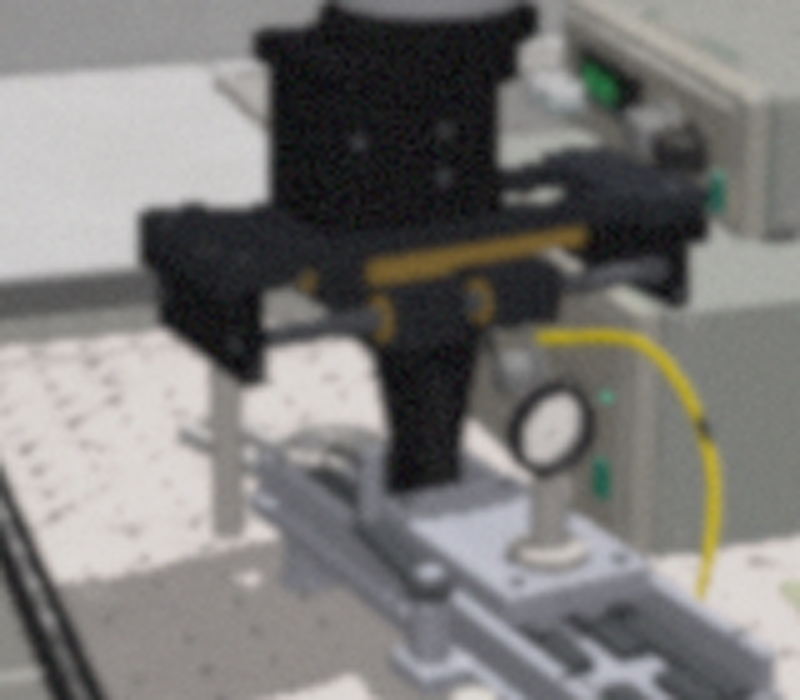

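Call:
arm_command([
  [[0.03,-0.157,0],0],
  [[0.058,-0.315,0],0],
  [[0.086,-0.472,0],0],
  [[0.115,-0.63,0],0],
  [[0.144,-0.787,0],0],
])

```text
time: 4.0
position: [0.5072, 0.2618, 0.0476]
tool_rot: [-0.544, 0.452, -0.452, 0.544]
ft_force: [-0.5, 4.2, 0.9]
grip_width: 0.0003
```

Call:
arm_command([
  [[0.014,-0.079,0],0],
  [[0.029,-0.157,0],0],
  [[0.043,-0.236,0],0],
  [[0.058,-0.315,0],0],
  [[0.072,-0.393,0],0],
])

```text
time: 4.5
position: [0.5089, 0.2522, 0.0476]
tool_rot: [-0.544, 0.452, -0.452, 0.544]
ft_force: [-1.0, 4.8, 1.5]
grip_width: 0.0007
```

Call:
arm_command([
  [[0.014,-0.079,0],0],
  [[0.029,-0.157,0],0],
  [[0.036,-0.197,0],0],
  [[0.036,-0.197,0],0],
  [[0.036,-0.197,0],0],
])

```text
time: 5.0
position: [0.5098, 0.2468, 0.0474]
tool_rot: [0.544, -0.451, 0.452, -0.544]
ft_force: [-1.3, 2.6, 0.4]
grip_width: 0.0008
```

```bash
python3 - <<'E'
import st
from h import *
snap('side','side5')
crop('side5',240,120,400,260,5,'s5c')
E
```

```text
t 5.0 pos [0.5098 0.2468 0.0474] F [-9.9 -3.7 47.4] jaw 10.6 ft [-1.3  2.6  0.4] g 0.0007917954312013837 q [ 0.25  0.71  1.71 -0.    0.73  0.07]
```

View pics/s5c.png

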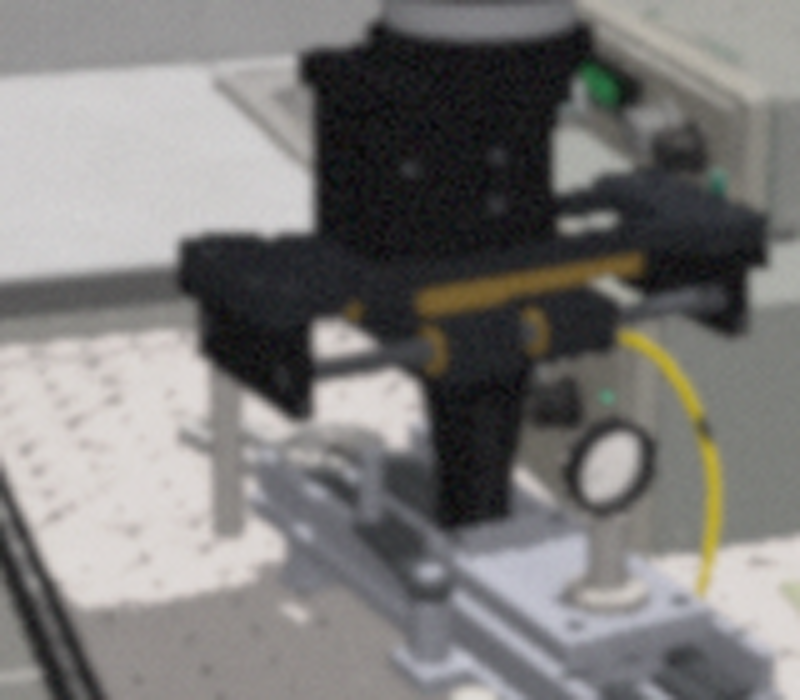

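Call:
arm_command([
  [[0.009,-0.05,0],0],
  [[0.018,-0.1,0],0],
  [[0.027,-0.15,0],0],
  [[0.036,-0.197,0],0],
  [[0.036,-0.197,0],0],
])

```text
time: 5.55
position: [0.5106, 0.2422, 0.0475]
tool_rot: [0.544, -0.452, 0.452, -0.544]
ft_force: [-0.2, 3.2, -0.2]
grip_width: 0.0003
```

```bash
python3 - <<'E'
import st
from h import *
snap('side','side6')
crop('side6',240,120,400,260,5,'s6c')
E
```

```text
t 5.55 pos [0.5106 0.2422 0.0475] F [-5.2 -3.7 47.5] jaw 10.6 ft [-0.2  3.2 -0.2] g 0.00028563325950274273 q [ 0.25  0.7   1.71 -0.    0.72  0.06]
```

View pics/s6c.png

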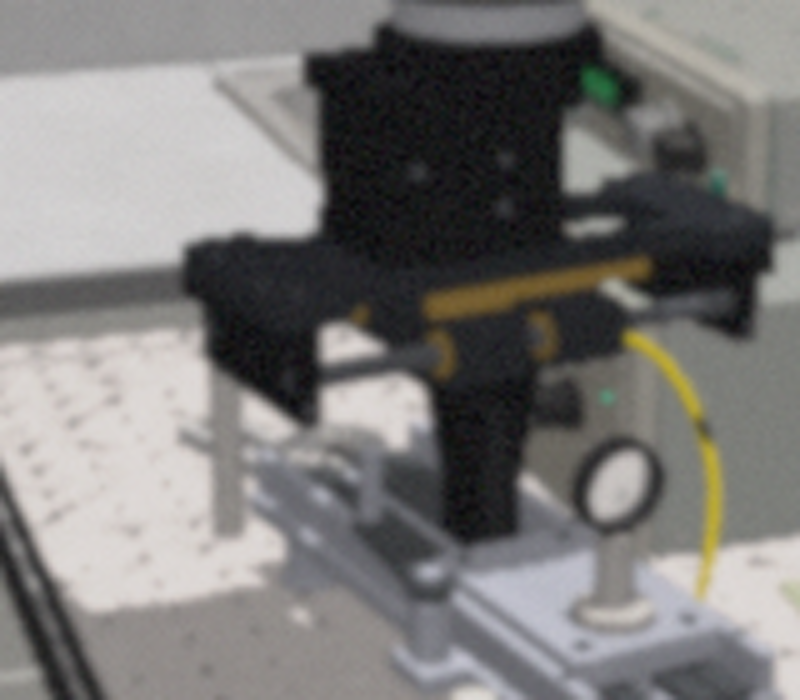

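Call:
arm_command([
  [[-0.036,0.197,0],0],
  [[-0.11,0.59,0],0],
  [[-0.11,0.59,1.5],0],
  [[-0.11,0.59,3.5],0],
  [[-0.11,0.59,4],0],
])

```text
time: 6.1
position: [0.5109, 0.2585, 0.1522]
tool_rot: [-0.542, 0.449, -0.453, 0.547]
ft_force: [1.3, -0.2, 0.6]
grip_width: 0.0008
```

```bash
python3 - <<'E'
import st
from h import *
snap('side','side7')
crop('side7',260,160,410,285,5,'s7c')
E
```

```text
t 6.1 pos [0.5109 0.2585 0.1522] F [-21.2  -0.6 152.2] jaw 10.7 ft [ 1.3 -0.2  0.6] g 0.0008074009414880712 q [ 0.27  0.55  1.64 -0.    0.95  0.09]
```

View pics/s7c.png

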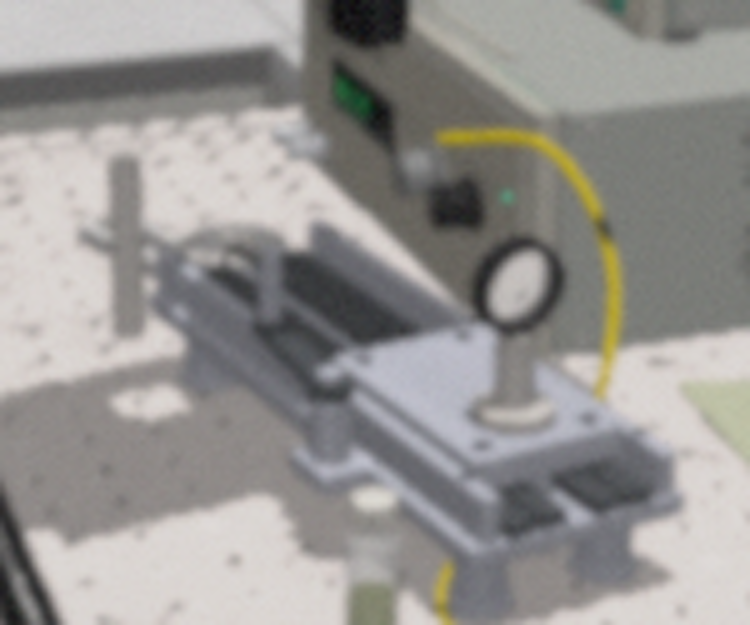

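```bash
python3 - <<'E'
from h import *
c=load('side7');x0,y0,s=260,160,5
im=cv2.imread('pics/s7c.png')
P=lambda X:tuple(int(round(v)) for v in (proj(c,X)-[x0,y0]+.5)*s)
for dz,col in((0,(0,0,255)),(5,(255,0,0))):
    p=np.array([P(W(50+a,b,52+dz)) for a,b in((45,28),(45,-28),(-45,-28),(-45,28))]);cv2.polylines(im,[p],True,col,1)
for q in(1,-1):cv2.polylines(im,[np.array([P(W(-115,q*36,49)),P(W(115,q*36,49))])],False,(0,160,0),1)
cv2.imwrite('pics/ov7.png',im)
E
```

```text
(no output)
```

View pics/ov7.png

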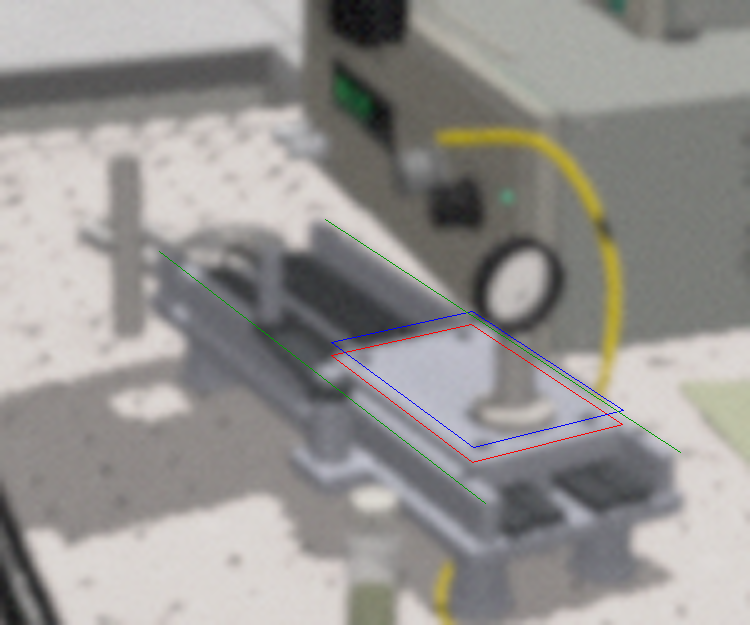

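```bash
python3 - <<'E'
from h import *
C0=np.array([.5077,.2576,.148])
def T(a,d=13.5): 
    p=np.array([40-52*np.cos(a),-47+52*np.sin(a)])-d*np.array([np.sin(a),np.cos(a)]); return p
def u(p,z,c): return ((W(p[0],p[1],z)-c)/.025).round(2)
p=T(0,25); s=W(p[0],p[1],68); print('pre',p,s,u(p,148,C0),u(p,68,C0))
prev=s
for i,a in enumerate([0,10,20,30,40,50,60,70,80,90]):
    q=T(np.radians(a));print(a,q.round(1),'from pre',u(q,68,s))
E
```

```text
pre [-12. -72.] [0.44226701 0.23661443 0.068     ] [-2.62 -0.84  0.  ] [-2.62 -0.84 -3.2 ]
0 [-12.  -60.5] from pre [0.45 0.08 0.  ]
10 [-13.6 -51.3] from pre [0.8  0.21 0.  ]
20 [-13.5 -41.9] from pre [1.17 0.27 0.  ]
30 [-11.8 -32.7] from pre [1.55 0.27 0.  ]
40 [ -8.5 -23.9] from pre [1.92 0.21 0.  ]
50 [ -3.8 -15.8] from pre [2.27 0.08 0.  ]
60 [ 2.3 -8.7] from pre [ 2.59 -0.11  0.  ]
70 [ 9.5 -2.8] from pre [ 2.88 -0.35  0.  ]
80 [17.7  1.9] from pre [ 3.12 -0.64  0.  ]
90 [26.5  5. ] from pre [ 3.31 -0.96  0.  ]
```

Call:
arm_command([
  [[-1,-0.3,0],1.7],
  [[-2,-0.6,0],3.4],
  [[-2.62,-0.84,0],5.1],
  [[-2.62,-0.84,0],6.8],
  [[-2.62,-0.84,0],8.5],
])

```text
time: 6.65
position: [0.4407, 0.2358, 0.1464]
tool_rot: [0.672, -0.222, 0.221, -0.671]
ft_force: [-0.0, 0.8, 0.2]
grip_width: 0.0008
```

Call:
arm_command([
  [[0,0,0],1.7],
  [[0,0,0],3.4],
  [[0,0,0],5.1],
  [[0,0,0],6.8],
  [[0,0,0],8.5],
])

```text
time: 7.15
position: [0.4414, 0.2359, 0.1463]
tool_rot: [0.706, 0.036, -0.038, -0.706]
ft_force: [-0.7, -0.5, -0.2]
grip_width: 0.0006
```

Call:
arm_command([
  [[0,0,0],1],
  [[0,0,-0.8],1],
  [[0,0,-1.5],1],
  [[0,0,-2],1],
  [[0,0,-2],1],
])

```text
time: 7.65
position: [0.4402, 0.2356, 0.0951]
tool_rot: [0.705, 0.063, -0.068, -0.704]
ft_force: [-0.3, 0.9, 0.1]
grip_width: 0.0007
```

```bash
python3 - <<'E'
import st
from h import *
snap('side','side8');snap('wrist','wrist8')
crop('side8',240,120,400,260,5,'s8c')
E
```

```text
t 7.65 pos [0.4402 0.2356 0.0951] F [-11.3 -74.2  95.1] jaw 100.6 ft [-0.3  0.9  0.1] g 0.0007010515785482094 q [ 0.27  0.57  1.85 -0.    0.73 -1.49]
```

View pics/s8c.png

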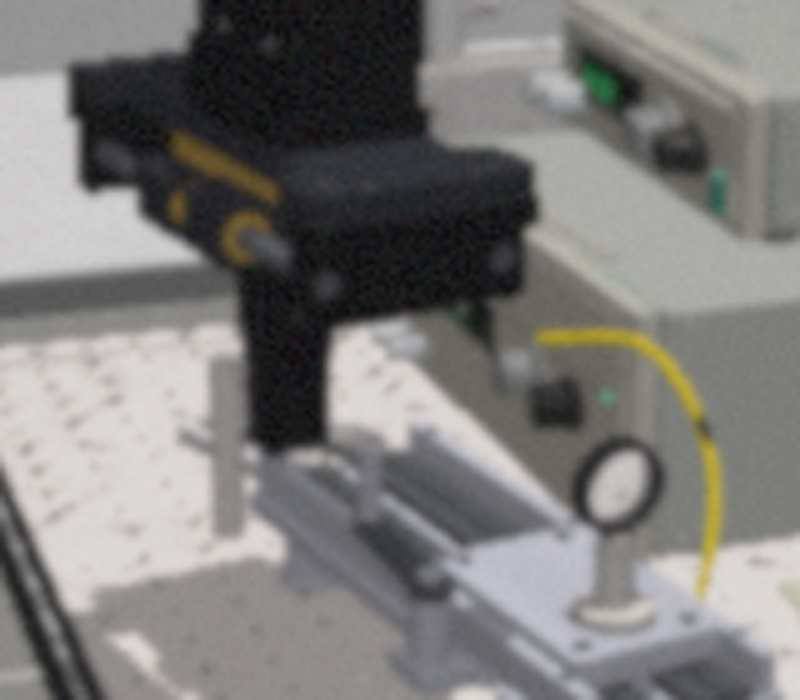

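View pics/wrist8.png

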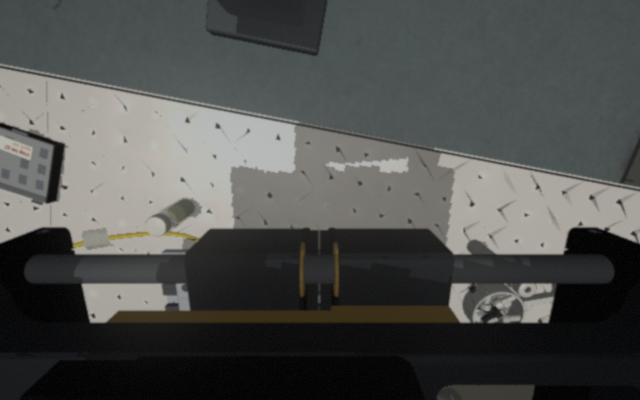

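Call:
arm_command([
  [[0,0,-0.6],0],
  [[0,0,-1.2],0],
  [[0,0,-1.2],0],
  [[0.25,0.04,-1.2],0],
  [[0.45,0.08,-1.2],0],
])

```text
time: 8.25
position: [0.4551, 0.2385, 0.0685]
tool_rot: [-0.704, -0.066, 0.065, 0.704]
ft_force: [0.9, 0.4, -1.1]
grip_width: 0.0003
```

```bash
python3 - <<'E'
import st
from h import *
snap('side','side9')
crop('side9',240,120,400,260,5,'s9c')
E
```

```text
t 8.25 pos [0.4551 0.2385 0.0685] F [-11.5 -59.   68.5] jaw 100.6 ft [ 0.9  0.4 -1.1] g 0.00034322745481332425 q [ 0.26  0.63  1.84 -0.    0.67 -1.49]
```

View pics/s9c.png

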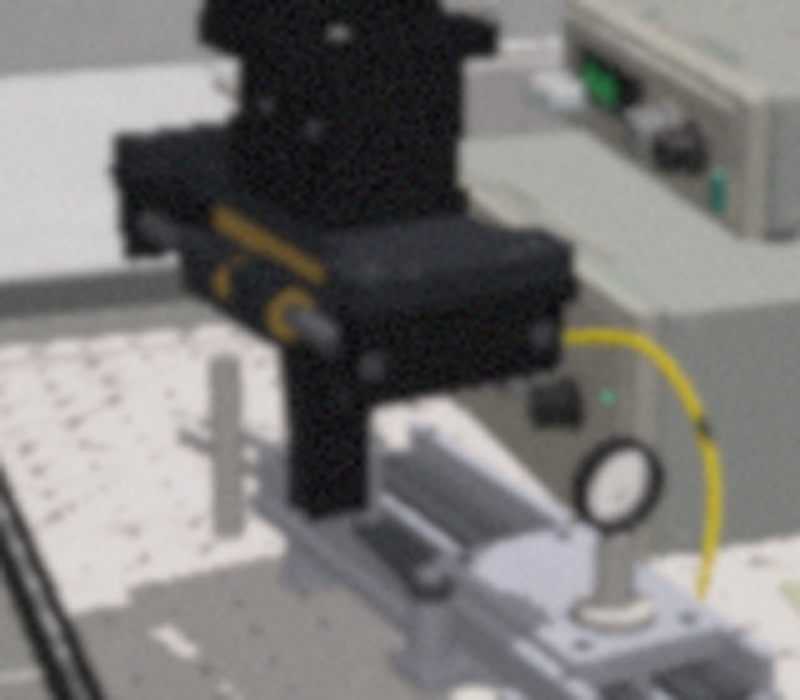

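Call:
arm_command([
  [[0.17,0.07,0],-1],
  [[0.35,0.13,0],-2],
  [[0.54,0.17,0],-3],
  [[0.72,0.19,0],-4],
  [[0.91,0.2,0],-5],
])

```text
time: 8.8
position: [0.4764, 0.2431, 0.0682]
tool_rot: [0.701, -0.09, 0.09, -0.701]
ft_force: [-2.1, -0.5, -0.0]
grip_width: 0.0006
```

```bash
python3 - <<'E'
import st
from h import *
snap('side','side10')
crop('side10',240,120,400,260,5,'s10c')
E
```

```text
t 8.8 pos [0.4764 0.2431 0.0682] F [-12.3 -37.2  68.2] jaw 75.4 ft [-2.1 -0.5 -0. ] g 0.000617578944129734 q [ 0.26  0.64  1.78 -0.    0.71 -1.05]
```

View pics/s10c.png

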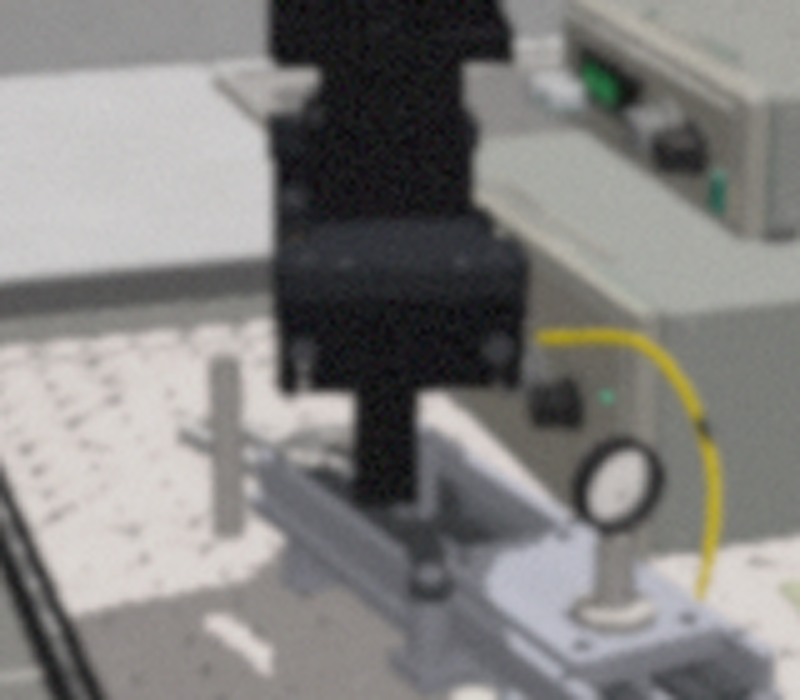

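Pin (at 428,480) is being pushed, 2 N. Continuing the arc.

Call:
arm_command([
  [[0.19,-0.01,0],-1],
  [[0.38,-0.03,0],-2],
  [[0.56,-0.07,0],-3],
  [[0.74,-0.13,0],-4],
  [[0.91,-0.2,0],-5],
])

```text
time: 9.35
position: [0.499, 0.2381, 0.068]
tool_rot: [0.666, -0.239, 0.239, -0.665]
ft_force: [-0.9, -0.4, 1.0]
grip_width: 0.0004
```

```bash
python3 - <<'E'
import st
from h import *
snap('side','side11')
crop('side11',240,120,400,260,5,'s11c')
E
```

```text
t 9.35 pos [0.499  0.2381 0.068 ] F [ -3.3 -15.9  68. ] jaw 50.5 ft [-0.9 -0.4  1. ] g 0.0003636939331745592 q [ 0.24  0.66  1.74  0.    0.75 -0.64]
```

View pics/s11c.png

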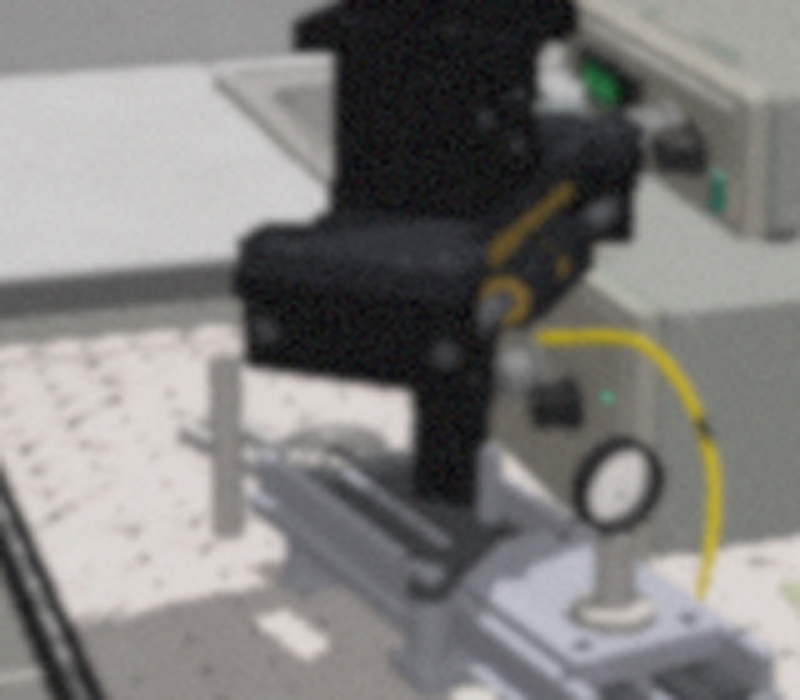

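Call:
arm_command([
  [[0.17,-0.09,0],-1],
  [[0.32,-0.19,0],-2],
  [[0.47,-0.305,0],-3],
  [[0.61,-0.43,0],-4],
  [[0.735,-0.57,0],-5],
])

```text
time: 9.9
position: [0.5174, 0.224, 0.068]
tool_rot: [-0.598, 0.377, -0.377, 0.598]
ft_force: [-0.7, 1.3, 0.8]
grip_width: 0.0005
```

Call:
arm_command([
  [[0.06,-0.07,0],-0.5],
  [[0.115,-0.15,0],-1],
  [[0.17,-0.23,0],-1.5],
  [[0.22,-0.31,0],-2],
  [[0.22,-0.31,0],-2],
])

```text
time: 10.4
position: [0.5234, 0.2162, 0.068]
tool_rot: [-0.563, 0.427, -0.427, 0.564]
ft_force: [-0.6, 0.8, -0.3]
grip_width: 0.001
```

```bash
python3 - <<'E'
import st
from h import *
snap('side','side12')
crop('side12',240,120,400,260,5,'s12c')
E
```

```text
t 10.4 pos [0.5234 0.2162 0.068 ] F [22.7  4.2 68. ] jaw 15.7 ft [-0.6  0.8 -0.3] g 0.001016627823479473 q [ 0.19  0.67  1.7   0.    0.77 -0.08]
```

View pics/s12c.png

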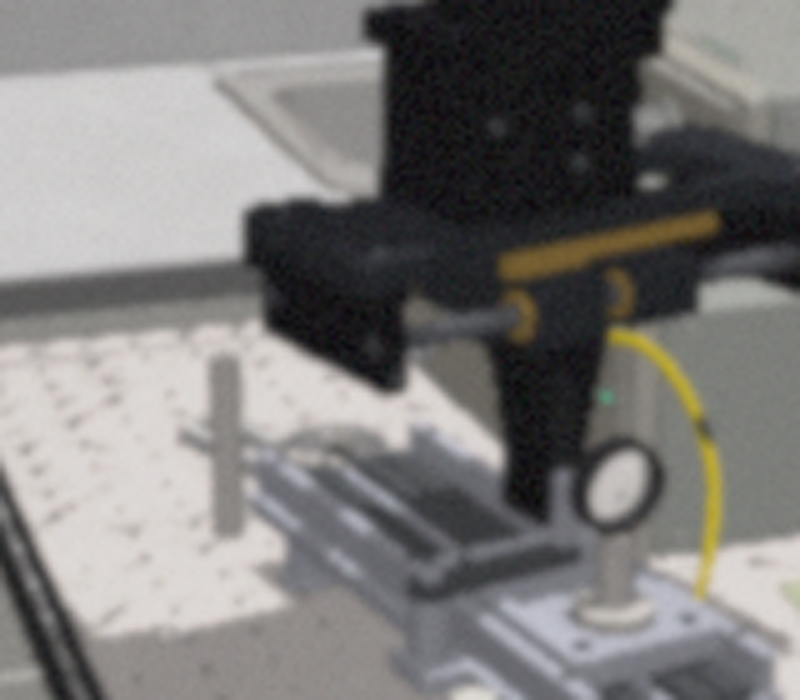

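Call:
arm_command([
  [[0.045,-0.08,0],-0.5],
  [[0.09,-0.15,0],-1],
  [[0.09,-0.15,0],-1],
])

```text
time: 10.75
position: [0.5252, 0.2134, 0.0679]
tool_rot: [-0.544, 0.452, -0.451, 0.545]
ft_force: [-0.5, 4.3, 1.2]
grip_width: 0.0006
```

Call:
arm_command([
  [[0.006,-0.03,0],0],
  [[0.012,-0.06,0],0],
  [[0.012,-0.06,0],0],
])

```text
time: 11.05
position: [0.5253, 0.2131, 0.0679]
tool_rot: [-0.543, 0.452, -0.451, 0.545]
ft_force: [-1.8, 8.9, 2.3]
grip_width: 0.0006
```

Call:
arm_command([
  [[-0.07,0.4,0],0],
  [[-0.14,0.79,0],0],
  [[-0.14,0.79,2],0],
  [[-0.14,0.79,4],0],
  [[-0.14,0.79,5],0],
])

```text
time: 11.55
position: [0.5241, 0.2315, 0.1963]
tool_rot: [-0.543, 0.449, -0.453, 0.546]
ft_force: [0.9, -0.2, 0.3]
grip_width: 0.0005
```

Call:
arm_command([
  [[-1.5,1.5,0],0],
  [[-3,3,0],0],
  [[-4,4,0],0],
  [[-5,5,0],0],
  [[-5,5,0],0],
])

```text
time: 12.05
position: [0.3932, 0.358, 0.1926]
tool_rot: [0.546, -0.45, 0.449, -0.545]
ft_force: [-0.4, -0.2, 0.0]
grip_width: 0.0005
```

```bash
python3 - <<'E'
import st
from h import *
snap('side','side13');snap('top','top13')
crop('side13',250,170,410,290,5,'s13c');crop('top13',270,150,400,230,6,'t13c')
E
```

```text
t 12.05 pos [0.3932 0.358  0.1926] F [-140.2  -98.4  192.6] jaw 11.0 ft [-0.4 -0.2  0. ] g 0.0005225604670116337 q [0.53 0.44 1.7  0.   1.   0.34]
```

View pics/s13c.png

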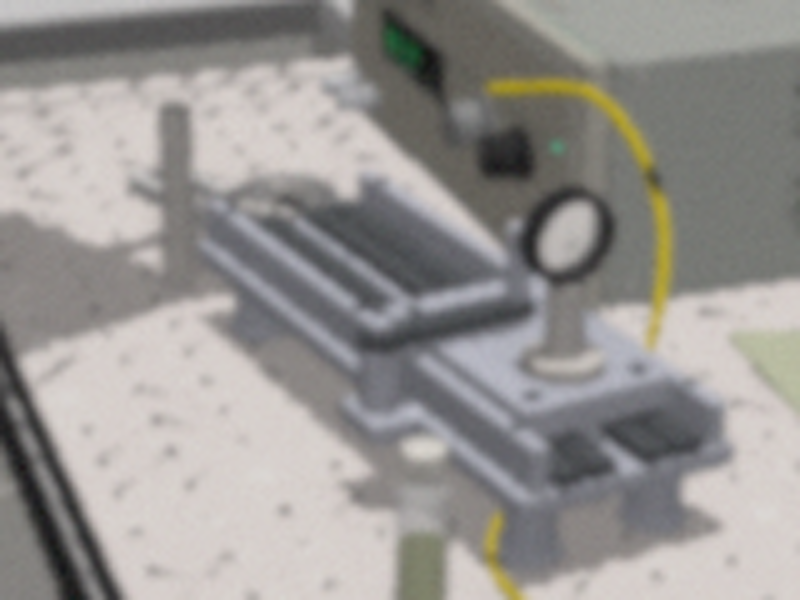

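View pics/t13c.png

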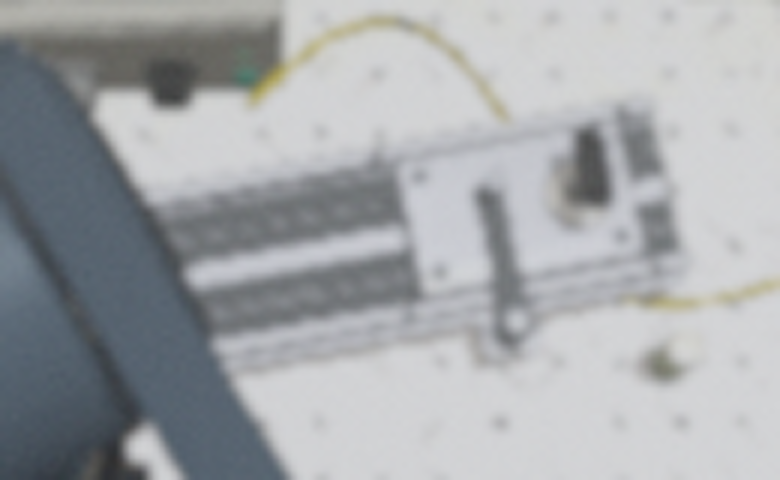

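```bash
python3 - <<'E'
from h import *
c=load('top13')
f=lambda u,v,z:F(ray(c,270+u/6-.5,150+v/6-.5,z/1e3)).round(1)
print('rear',f(402,168,52),f(421,295,52),'front',f(612,120,52),f(634,250,52)); print('bar/pin',f(487,187,87),'pivot',f(515,320,64))
hand_in()
E
```

```text
rear [ 7.5 24.8 52. ] [  5.  -27.4  52. ] front [94.3 28.7 52. ] [ 92.  -25.1  52. ]
bar/pin [35.2  3.4 87. ] pivot [ 38.3 -46.   64. ]
the job is handed in; nothing more can be done
```

I pushed the board along its rails with the shut fingertips until it dropped into the notches, needing about 3–5 N. I then backed off and swung the keeper's pin round until it came up against its stop. I handed the job in at about 12 s with the arm clear; no verdict is reported.

**Board:**
- A side view taken after the drop, with the keeper still open, showed the plate level and at the dropped height.
- In the last top view its rear and front edges were at about x = 6 and 93 mm in the fixture. The ideal is 5 and 95 mm, so it is within about 1 mm of the seat.

**Keeper:**
- At the stop the force rose from 4 to 9 N with no further movement.
- In the last top view the pin read about x = 35, y = 3 mm, against 40 and 5 mm when fully closed. That puts the keeper at roughly 1.5 rad. Coming up against the stop suggests it closed fully, so I put the 5 mm difference down to coarse image readings.

**Surroundings:** I did not touch the lens mount. The vial, which shows in both final pictures, and the post and pot in the side view look undisturbed. I checked these by eye only, not by measurement.

**Camera disagreement:** The side and top cameras disagreed by about 2 mm, which matches the stated calibration. No check failed.

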